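Present the notched batch slide, label up, over the reading stand

ROBOT

A 6-joint arm with a two-finger parallel gripper is mounted at the origin on the work surface; the furniture and walls round the work are solid. World frame = base frame: x ahead of the robot, y to its left, z up, the work surface at z = 0. Lengths are in m, angles in rad, forces in N, time in s.
With the tool pointing down it reaches from about 0.35 to 0.85 m from the base axis. Payload 8.1 kg.
Tool frame: the origin (TCP) lies between the finger pads, 19 mm behind the fingertips; this is the grasp point; z points along the fingers, y is the line along which they close (so a half turn about z gives the same grasp; the last joint's range is limited). The gripper opens to 93 mm and grips with 3 to 60 N. Pads are 15 mm wide; open, the fingers measure 128 mm over their backs; the gripper's body (75 mm by 188 mm) begins 65 mm behind the grasp point.
Start: joints at [-0.085, 0.13, 1.488, -0, 1.523, -0.085], TCP at [0.6, 0, 0.237] pointing down, gripper open.
Joint ranges: [-2.96, 2.96], [-0.89, 2.26], [0.02, 2.5], [-1.34, 4.48], [0, 2.73], [-2.66, 2.66]. Speed limits (rad/s): [2.39, 2.39, 2.79, 3.14, 3.14, 3.14].

INTERFACE

Orientations are given as a rotation vector (axis times angle).
In Python, from plant import * gives the robot as it stands. The module is installed in compiled form; this text tells all that it offers.
- The arm moves only by the tool arm_command, never from a script. Its argument "increments" is a list of rows, each a list of 6 numbers: the shift along the tool's x, y, z in units of 0.2 m (1.0 is 0.2 m), then the turn, a rotation vector about the tool's x, y, z in units of pi rad (1.0 is pi rad). A call has exactly 5 rows; each row is the pose to reach, as a shift and turn from the pose commanded when the call began, along the tool's axes at that moment, turning the shorter way round; what a row does not reach only later rows make up. A row lasts 1/8 s, in which the tool goes at most 62.5 mm and 10.7 degrees, less where a joint would pass 70% of its speed; a pose out of reach is approached as far as the arm can. A call with a number of a shift or a turn outside -1 to 1 is refused whole. A call with a gripper value outside its range is refused whole. "fingers" is the closure, from -1 (fully open) to 1 (shut), set as the call begins (left out, the last holds). The fingers move at their own pace and stop on an object; "force" is the grip in N (left out, the last holds). Time passes only in rows, so rows that repeat a pose let the fingers close, or fill a call up. It gives the time, the measured TCP pose, the force, the opening and the grip force at its end, in the units of the state.
- read_state(): the state, without advancing time (a new reading comes with each control period).
- read_camera(name): name is "scene" or "side" or "wrist"; returns a dict with "image" (384x512x3 uint8, red, green, blue), "fx", "fy", "cx", "cy" (pixels), "T" (4x4, takes a point from camera to world coordinates). Camera axes: x right, y down, z forward; pixel columns grow to the right and rows downward; lengths in m; the calibration is good to about 2 mm. A picture is of the moment at which its call begins. There is no depth.
- close_job(): hands the job in; it is judged then, once.
The state is a dict: "t": time; "q": joint angles; "dq": joint speeds; "joint_torque": joint torques, N m; "tool_pos": TCP position; "orientation": TCP orientation; "force": force on the tool from outside, world axes, zero at the start; "wrist_torque": the same for the moment, N m; "opening": finger opening in m; "gripper_force": force on a finger pad.
Only numpy, scipy, OpenCV 4.12 (cv2) and the standard library are available. Lean on these libraries where they do the work, as an engineer would, in place of code of your own. Each camera call takes 0.05 s, during which the arm holds its last target. There are 200 camera calls.

TASK

Seat the white backing block flat and square in the pocket of the reading stand and let go of it. Then take the glass slide that has a notched corner out of the rack by its clear part, fingers off the frosted end, and hold it so that the frosted end is about 15 cm above the middle of the block with the label face turned up, slanted 45 degrees or flatter (the notch tells which end is frosted and which face is the label face). Finish while still holding the slide there, motionless and touching nothing else, and leave the un-notched plate in the rack and the cup, marker and tape where they are.

Things in the scene. Friction and masses are not known exactly. Their poses are not given: they have to be found in the camera images.
- stand: reading stand, fixed: flat steel plate 120 x 100 x 8 mm (x, y, z) lying on the table, with a raised frame 8 mm high round a rectangular pocket in its middle. Origin: centre of the underside, z up, x along the pocket's long side
- pocket (a point): centre of the pocket's floor, 8 mm above the table. The pocket is 68 mm (stand x) by 50 mm (stand y) inside and 8 mm deep; the frame round it is 6 mm wide, top 16 mm above the table
- block: loose white plastic backing block, 64 x 46 x 24 mm (x, y, z), 0.12 kg, lying flat on the table. Origin: centre of its underside, z up, x along its length. Fits the pocket with 2 mm to spare on every side, either way round; seated, it stands 16 mm out of the frame
- rack: steel slide rack, fixed, 116 x 130 mm (x, y), same after half a turn. Two slots along its x, at y = +40 and -40 mm, a plate standing on its long edge in each (in either order) on the 8 mm base. Slots 10 mm wide between rails 6 mm thick, 84 mm long, tops at z = 26 mm; end stops 14 mm high. Origin: centre of the underside, z up
- slide: notched glass slide 100 x 8 x 44 mm (x, y, z), 0.07 kg, standing on a long edge in one slot, notched edge up, top 52 mm above the table. Origin: middle of its lower long edge, mid thickness. x points to the frosted end (frosted x = 16 to 50 mm, clear -50 to 16), y out of the label face, z to the notched edge. The label is on one face of the frosted end; notch tells which
- notch (a point): middle of the 12 x 12 mm corner notch (x = 44, y = 0, z = 38 mm in the slide's frame) at the frosted end. Looking squarely at the label face with the notched edge up, the frosted end and the notch are on the left. The label face also has three fine grey lines on the frosting
- label (a point): middle of the label field, on the label face of the notched slide, at x = 33, y = 4, z = 22 mm in the slide's frame; axes as the slide's
- blank: plain clear glass plate, 100 x 8 x 44 mm, no notch and no frosting, standing in the other slot; to be left alone. Origin: middle of its lower long edge
- steel_cup: steel cup, 60 mm across, 72 mm high, standing behind the work; leave alone. Origin: centre of its underside
- marker: felt marker, 133 x 17 x 17 mm, lying behind the stand; leave alone. Origin: middle of its underside
- tape: roll of tape, 68 mm across, 26 mm high, lying behind the block; leave alone. Origin: centre of its underside
Not all that is in view belongs to the job. What is shaped like the stand but pink or purple is not meant. Leave any orange look-alike of the block alone.

How it is judged:
On the way, in this order (a step that is already met when the one before it is completed fails the run):
1. the block lies flat and square in the pocket, released, with the slide still in the rack (horizontal distance between block and pocket below 0.005 m and z of block in the frame of pocket below 0.002 m and angle between block's own z axis and vertical below 0.05 rad and angle between the x axis of block and the x axis of stand, either way round below 0.09 rad and contact force between the fingers and block below 0.1 N and height (world z) of slide below 0.015 m), for 0.2 s.
2. the notched slide is lifted clear of the rack (height (world z) of slide above 0.035 m and contact force between the fingers and slide above 0.5 N), for 0.1 s.
At the end, for the whole second after the job is handed in: Block still seated (5 mm of centre, 2 mm of the floor, level, square). Slide held still by the fingers alone on its clear part (TCP at slide x < 7 mm), label normal within 1.0 rad of straight up, label middle within 40 mm of the block's centre in plan, 0.11 to 0.30 m above the table (horizontal distance between block and pocket below 0.005 m and z of block in the frame of pocket below 0.002 m and angle between block's own z axis and vertical below 0.05 rad and angle between the x axis of block and the x axis of stand, either way round below 0.09 rad and contact force between the fingers and slide above 0.5 N and x of the grasp point in the frame of slide below 0.007 m and angle between slide's own y axis and vertical below 1 rad and horizontal distance between label and block below 0.04 m and height (world z) of label between 0.11 and 0.3 m and linear speed of slide below 0.02 m/s and angular speed of slide below 0.15 rad/s and contact force between each of slide, the fingers and block below 0.1 N and contact force between slide and stand below 0.1 N and contact force between slide and rack below 0.1 N and contact force between slide and blank below 0.1 N); the arm keeps its last pose, push and grip.
It fails at once if the un-notched plate disturbed (moved over 3 cm) (distance of blank from where it was at the start of the episode above 0.03 m).
It fails at once if the cup disturbed (moved over 3 cm) (distance of steel_cup from where it was at the start of the episode above 0.03 m).
It fails at once if the marker disturbed (moved over 3 cm) (distance of marker from where it was at the start of the episode above 0.03 m).
It fails at once if the tape roll disturbed (moved over 3 cm) (distance of tape from where it was at the start of the episode above 0.03 m).
It also fails if it takes over 48 s, if anything falls off the work surface, if the arm or the gripper's body presses on something with over 40 N, if the wrist force passes 120 N, or if a joint passes its speed limit or range.

## Working session

There is one attempt and no reset: what is moved stays moved. The work goes in short steps, Python scripts to look and compute and a tool call to move; the robot and the scene stay as the last step left them, time stands still between calls to the robot, and variables do not carry over. Pictures are saved under pics/ and viewed, at most 13 in all, crops included, and the job is handed in when it is done.

Besides the shell and the picture viewer there is one more tool, called after "Request:" in YAML: its name, and indented under it one key for each argument. arm_command: Moves the arm, as the interface text tells. Shifts and turns lie within -1 to 1; 1 stands for 0.2 m of shift or pi rad of turn. Its arguments: {"type":"object","properties":{"increments":{"type":"array","items":{"type":"array","items":{"type":"number","minimum":-1,"maximum":1}}},"fingers":{"type":"number"},"force":{"type":"number"}},"required":["increments"]}

```bash
mkdir -p pics
cat > h.py <<'E'
from plant import *
import numpy as np, cv2
from scipy.spatial.transform import Rotation as R
def snap(n,f=None):
    c=read_camera(n)
    if f: cv2.imwrite('pics/'+f,cv2.cvtColor(c['image'],cv2.COLOR_RGB2BGR))
    return c
def proj(c,p):
    p=np.atleast_2d(p);T=np.linalg.inv(c['T']);q=p@T[:3,:3].T+T[:3,3]
    return np.c_[c['fx']*q[:,0]/q[:,2]+c['cx'],c['fy']*q[:,1]/q[:,2]+c['cy']]
def back(c,uv,z):
    uv=np.atleast_2d(uv).astype(float)
    d=np.c_[(uv[:,0]-c['cx'])/c['fx'],(uv[:,1]-c['cy'])/c['fy'],np.ones(len(uv))]@c['T'][:3,:3].T
    o=c['T'][:3,3]; return o+d*((z-o[2])/d[:,2])[:,None]
E
python3 - <<'E'
from h import *
a=[snap(n) for n in('scene','side','wrist')]
for c in a: print(np.round(c['T'],3).tolist(),c['fx'],c['cx'],c['cy'])
for n,c in zip(('scene','side','wrist'),a): cv2.imwrite(f'pics/{n}0.png',cv2.resize(c['image'][:,:,::-1],(768,576)))
s=read_state();print(s['t'],s['tool_pos'],s['orientation'],s['opening'])
E
```

```text
[[-0.843, -0.272, 0.464, -0.184], [-0.538, 0.453, -0.711, 1.007], [-0.017, -0.849, -0.529, 0.799], [0.0, 0.0, 0.0, 1.0]] 463.18566739857204 256.43788861658754 190.04125517079686
[[0.82, -0.316, 0.478, -0.002], [-0.573, -0.427, 0.7, -0.687], [-0.016, -0.847, -0.531, 0.584], [0.0, 0.0, 0.0, 1.0]] 367.2814677788578 255.67603201527734 199.00601262956485
[[1.0, 0.0, -0.001, 0.598], [-0.0, -0.966, -0.26, 0.073], [-0.001, 0.26, -0.966, 0.385], [0.0, 0.0, 0.0, 1.0]] 300.6030124854275 261.5532858936942 191.9260537965175
0.15 [5.99582014e-01 4.78734378e-05 2.36625685e-01] [-2.2206416e+00 -2.2206673e+00  1.4606866e-03] 0.09263121000016192
```

View pics/scene0.png

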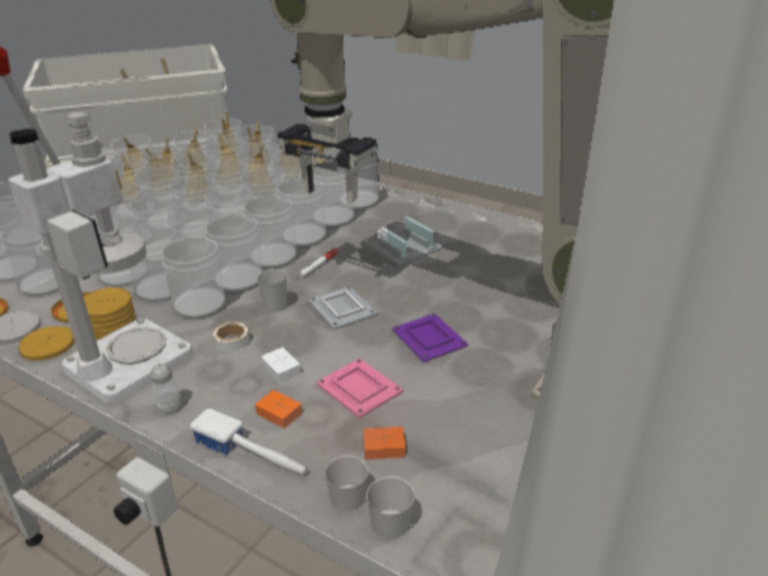

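View pics/side0.png

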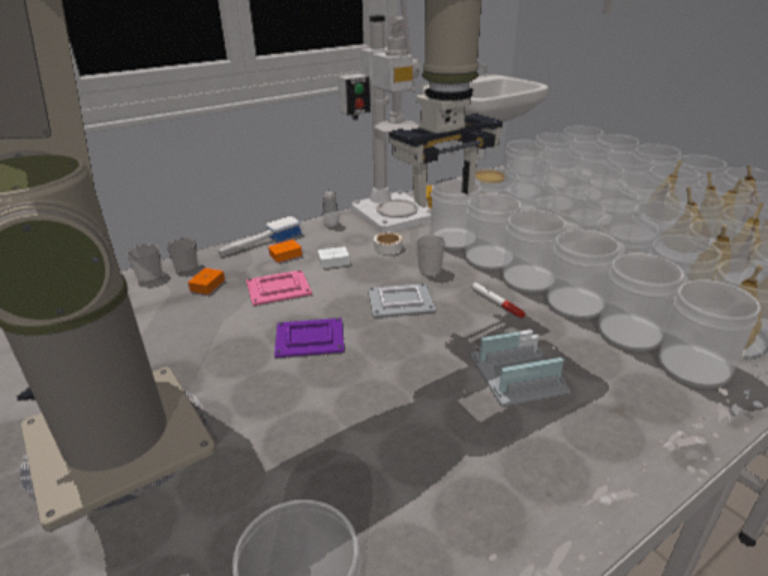

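View pics/wrist0.png

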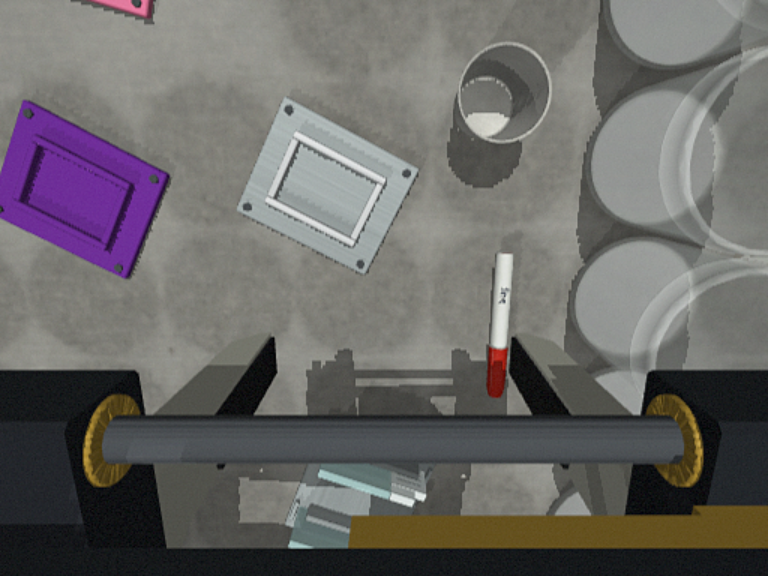

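The scene shows the white block at scene (281,363) and side (334,257), the grey stand at wrist (328,186), and the rack at side (520,365). The frosted end is white, on the far plate's right (+x) end in side (530,342). So slide x is about world +x and the label face points to +y.

Run:
```python
from h import *
sc,si,wr=[snap(n) for n in('scene','side','wrist')]
r=lambda x:np.round(x,4).tolist()
P=back(wr,np.array([(288,97),(418,172),(365,273),(238,208)])/1.5,.008);print('stand',r(P),r(P.mean(0)))
for a,b in((0,1),(3,2)):print(r(np.degrees(np.arctan2(*(P[b]-P[a])[[1,0]]))),r(np.linalg.norm(P[b]-P[a])))
# block: white top blob in scene/side
for c,uv in((sc,(281,360)),(si,(334,254))):
    u,v=int(uv[0]/1.5),int(uv[1]/1.5)
    im=c['image'].astype(int);print('px',im[v,u])
    m=((im.min(2)>im[v,u].min()-35)).astype(np.uint8)
    n,l,st,ce=cv2.connectedComponentsWithStats(m,connectivity=4)
    k=l[v,u];ys,xs=np.where(l==k);print(st[k],ce[k])
    W=back(c,np.c_[xs,ys],.024)[:,:2].astype(np.float32)
    print('block',cv2.minAreaRect(W),W.mean(0))
# slides: side view top edges, z=.052 (approx pixel picks)
print('slide',r(back(si,np.array([(481,338),(537,331)])/1.5,.052)),'blank',r(back(si,np.array([(500,371),(561,359)])/1.5,.052)))
o=cv2.resize(si['image'][205:275,300:390][:,:,::-1],None,fx=8,fy=8,interpolation=cv2.INTER_CUBIC);cv2.imwrite('pics/rack.png',o)
```

```text
stand [[0.5173, 0.1253, 0.008], [0.6191, 0.0688, 0.008], [0.5749, -0.0151, 0.008], [0.4708, 0.04, 0.008]] [0.5455, 0.0548, 0.008]
-29.0105 0.1165
-27.9202 0.1178
px [218 222 219]
[175 232  24  17 249] [186.52610442 239.84738956]
block ((0.5222213864326477, 0.27723127603530884), (0.045098960399627686, 0.06549248099327087), 68.29486083984375) [0.52135724 0.27736753]
px [198 200 197]
[212 164  21   9 135] [221.66666667 168.23703704]
block ((0.5224211812019348, 0.27553701400756836), (0.05105996131896973, 0.06312331557273865), 68.58069610595703) [0.5217304  0.27545232]
slide [[0.5353, -0.1795, 0.052], [0.6229, -0.2196, 0.052]] blank [[0.5003, -0.2572, 0.052], [0.5961, -0.2915, 0.052]]
```

View pics/rack.png

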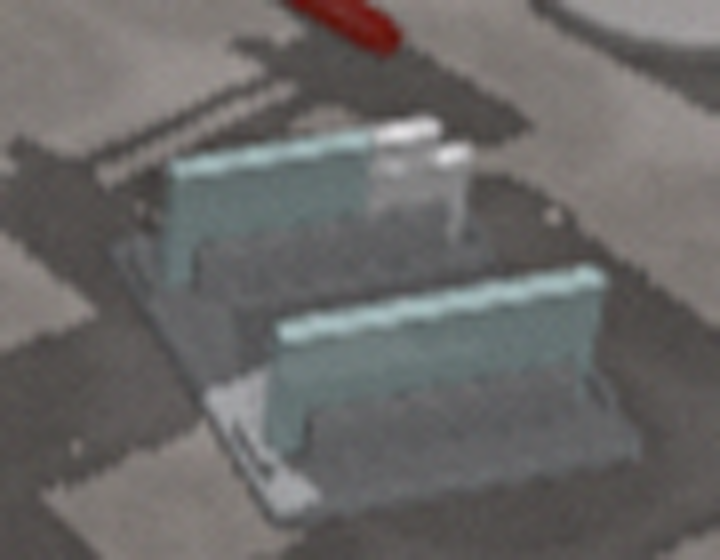

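The crop confirms the notch at the top of the +x end of the far plate. I'm setting out for the block.

Request:
arm_command:
  increments:
    - [0.3,-0.1,0,0,0,0]
    - [0.6,-0.2,0,0,0,0]
    - [0.9,-0.3,0,0,0,0]
    - [0.95,-0.4,0,0,0,0]
    - [0.95,-0.4,0,0,0,0]
  fingers: -1
  force: 15

```text
t: 0.92
tool_pos: [0.519, 0.1914, 0.2375]
orientation: [-2.218, -2.225, -0.0]
force: [1.4, 0.6, -0.8]
opening: 0.093
gripper_force: 0.0
```

```bash
cat >> h.py <<'E'
def pose(yaw,tilt=0):
    "tool y at world angle yaw (deg), z down, tilted outward along tool y by tilt deg"
    a=np.radians(yaw);y=np.array([np.cos(a),np.sin(a),0]);z=np.array([0,0,-1.])
    return R.from_matrix(np.c_[np.cross(y,z),y,z])*R.from_rotvec([-np.radians(tilt),0,0])
def go(p,yaw,tilt=0):
    s=read_state();R0=R.from_rotvec(s['orientation'])
    d=R0.inv().apply(np.array(p)-s['tool_pos'])/.2
    t=(R0.inv()*pose(yaw,tilt)).as_rotvec()/np.pi
    print('t',s['t'],'pos',np.round(s['tool_pos'],4),'yaw',np.round(np.degrees(np.arctan2(*R0.as_matrix()[[1,0],1])),2),'F',np.round(s['force'],1),'open',round(s['opening'],4),'grip',s['gripper_force'])
    print('row',np.round(d,4).tolist(),np.round(t,4).tolist())
E
python3 - <<'E'
from h import *
print(np.round(pose(0,55).as_matrix()[:,2],2))
c=snap('wrist');cv2.imwrite('pics/w1.png',cv2.resize(c['image'][:,:,::-1],(768,576)))
im=c['image'].astype(int);m=(im.min(2)>185).astype(np.uint8)
n,l,st,ce=cv2.connectedComponentsWithStats(m,connectivity=4)
for k in range(1,n):
    if st[k,4]>500:
        ys,xs=np.where(l==k);W=back(c,np.c_[xs,ys],.024)[:,:2].astype(np.float32);print(st[k],cv2.minAreaRect(W))
go([.522,.277,.14],-21.7)
E
```

```text
[ 0.82  0.   -0.57]
[ 419    0   93   66 2972] ((0.7454222440719604, 0.3485316336154938), (0.056250639259815216, 0.108943410217762), 83.98139953613281)
[ 234   71   64   57 2147] ((0.5216437578201294, 0.27684277296066284), (0.04469292238354683, 0.06270445138216019), 69.76958465576172)
t 0.975 pos [0.5199 0.1903 0.2376] yaw 0.08 F [ 0.2 -0.2 -1.3] open 0.093 grip 0.0
row [0.4334, 0.011, 0.4878] [0.0002, 0.0, 0.121]
```

View pics/w1.png

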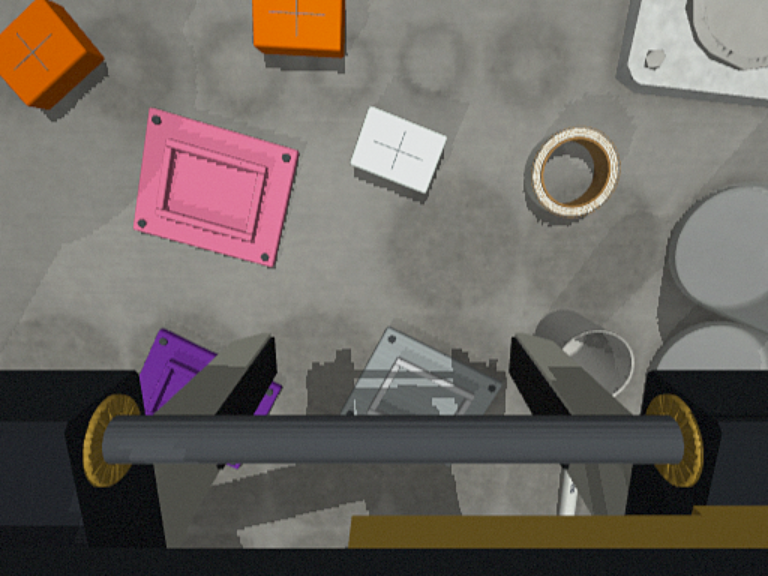

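The wrist view shows the white block at about (398,150), its long axis at roughly -20°. The tape (575,172) and the pink stand are both clear of the fingers.

Request:
arm_command:
  increments:
    - [0.22,0.005,0.1,0,0,0.057]
    - [0.433,0.009,0.3,0,0,0.113]
    - [0.433,0.009,0.6,0,0,0.113]
    - [0.433,0.009,0.83,0,0,0.113]
    - [0.433,0.009,0.83,0,0,0.113]

```text
t: 1.6
tool_pos: [0.5191, 0.2741, 0.0667]
orientation: [-2.579, -1.792, 0.014]
force: [-0.0, -0.4, -0.3]
opening: 0.0931
gripper_force: 0.0
```

Run:
```python
from h import *
go([.5216,.2768,.03],-20.4)
```

```text
t 1.6 pos [0.5191 0.2741 0.0667] yaw -20.42 F [-0.  -0.4 -0.3] open 0.0931 grip 0.0
row [0.0182, 0.008, 0.1831] [-0.0021, 0.0021, -0.0001]
```

Request:
arm_command:
  increments:
    - [0,0,0.1,0,0,0]
    - [0,0,0.2,0,0,0]
    - [0,0,0.207,0,0,0]
    - [0,0,0.207,0,0,0]
    - [0,0,0.207,0,0,0]

```text
t: 2.22
tool_pos: [0.5225, 0.277, 0.031]
orientation: [2.578, 1.794, 0.002]
force: [-0.1, -0.3, -0.0]
opening: 0.0933
gripper_force: 0.0
```

Request:
arm_command:
  increments:
    - [0,0,0,0,0,0]
    - [0,0,0,0,0,0]
    - [0,0,0,0,0,0]
    - [0,0,0,0,0,0]
    - [0,0,0,0,0,0]
  fingers: 1
  force: 15

```text
t: 2.85
tool_pos: [0.5219, 0.2767, 0.0302]
orientation: [2.579, 1.794, 0.0]
force: [-0.7, -0.1, 0.9]
opening: 0.0636
gripper_force: 15.0
```

Request:
arm_command:
  increments:
    - [0,0,-0.25,0,0,0]
    - [0,0,-0.5,0,0,0]
    - [-0.2,0.1,-0.75,0,0,0]
    - [-0.45,0.21,-0.75,0,0,0]
    - [-0.68,0.31,-0.75,0,0,0]

```text
t: 3.48
tool_pos: [0.5331, 0.1261, 0.1812]
orientation: [2.577, 1.794, 0.003]
force: [0.3, 0.0, -1.9]
opening: 0.064
gripper_force: 15.0
```

Request:
arm_command:
  increments:
    - [-0.25,0.1,0,0,0,0.022]
    - [-0.5,0.2,0,0,0,0.045]
    - [-0.68,0.31,0,0,0,0.045]
    - [-0.68,0.31,0,0,0,0.045]
    - [-0.68,0.31,0,0,0,0.045]

```text
t: 4.1
tool_pos: [0.5432, -0.0211, 0.1797]
orientation: [-2.699, -1.607, 0.001]
force: [0.6, -1.0, -1.2]
opening: 0.0638
gripper_force: 15.0
```

Run:
```python
from h import *
c=snap('wrist');cv2.imwrite('pics/w2.png',cv2.resize(c['image'][:,:,::-1],(768,576)))
np.savez('w2.npz',**c)
go([.5455,.0548,.08],-28.5)
```

```text
t 4.15 pos [ 0.5432 -0.0206  0.1797] yaw -28.41 F [-0.4  0.6 -1.9] open 0.0637 grip 14.999983459711075
row [0.3371, -0.1691, 0.4988] [-0.0003, -0.0, 0.0005]
```

View pics/w2.png

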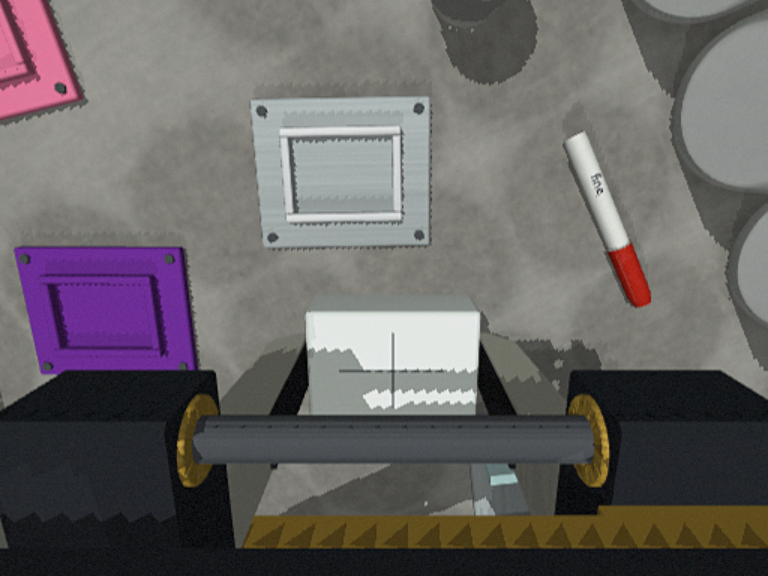

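The view shows the stand plate corners at (251,98), (430,97), (430,245), (263,246). The held block's cross is at (393,371).

Run:
```python
from h import *
c=dict(np.load('w2.npz'))
r=lambda x:np.round(x,4).tolist()
P=back(c,np.array([(251,98),(430,97),(430,245),(263,246)])/1.5,.008)
F=back(c,np.array([(280,128),(402,126.5),(402,221),(286,221)])/1.5,.016)
for Q in(P,F):
    print(r(Q.mean(0)));
    print(cv2.minAreaRect(Q[:,:2].astype(np.float32)))
    for a,b in((0,1),(3,2),(3,0),(2,1)):print(r(np.degrees(np.arctan2(*(Q[b]-Q[a])[[1,0]]))),r(np.linalg.norm(Q[b]-Q[a])))
B=back(c,np.array([(393,371)])/1.5,.1797-.006)[0];print('block',r(B),'off tool',r(R.from_rotvec(read_state()['orientation']).inv().apply(B-read_state()['tool_pos'])))
# model fit check: project model at estimate
```

```text
[0.5441, 0.0546, 0.008]
((0.5444809794425964, 0.054445646703243256), (0.09867043048143387, 0.11966579407453537), 61.8501091003418)
-28.1939 0.1181
-28.1297 0.1197
61.8501 0.0987
62.757 0.0985
[0.544, 0.0542, 0.016]
((0.5440258979797363, 0.054242514073848724), (0.06146761402487755, 0.07988928258419037), 61.834190368652344)
-27.8232 0.0798
-28.4788 0.0799
61.722 0.0606
61.8342 0.0615
block [0.5414, -0.0216, 0.1737] off tool [-0.0017, -0.0012, 0.006]
```

Request:
arm_command:
  increments:
    - [0.17,-0.086,0,0,0,-0.0017]
    - [0.342,-0.172,0.1,0,0,-0.0017]
    - [0.342,-0.172,0.4,0,0,-0.0017]
    - [0.342,-0.172,0.625,0,0,-0.0017]
    - [0.342,-0.172,0.625,0,0,-0.0017]

```text
t: 4.78
tool_pos: [0.5416, 0.0565, 0.0508]
orientation: [-2.689, -1.615, 0.012]
force: [-0.6, 0.2, -0.9]
opening: 0.0637
gripper_force: 15.0
```

Request:
arm_command:
  increments:
    - [0,0,0,0,0,0]
    - [0,0,0.02,0,0,0]
    - [0,0,0.04,0,0,0]
    - [0,0,0.05,0,0,0]
    - [0,0,0.05,0,0,0]

```text
t: 5.4
tool_pos: [0.5457, 0.0549, 0.045]
orientation: [-2.695, -1.614, 0.0]
force: [0.2, 0.0, -1.3]
opening: 0.0642
gripper_force: 15.0
```

Run:
```python
from h import *
go([.5454,.0557,.038],-28.1)
```

```text
t 5.4 pos [0.5457 0.0549 0.045 ] yaw -28.15 F [ 0.2  0.  -1.3] open 0.0642 grip 14.99986007809639
row [0.0027, -0.0034, 0.0349] [-0.0001, 0.0, -0.0003]
```

Request:
arm_command:
  increments:
    - [0.003,-0.002,0.01,0,0,0]
    - [0.003,-0.002,0.02,0,0,0]
    - [0.003,-0.002,0.025,0,0,0]
    - [0.003,-0.002,0.025,0,0,0]
    - [0.003,-0.002,0.025,0,0,0]

```text
t: 6.02
tool_pos: [0.5458, 0.0557, 0.0401]
orientation: [2.695, 1.615, 0.0]
force: [-0.2, -0.4, -1.2]
opening: 0.0636
gripper_force: 15.0
```

Request:
arm_command:
  increments:
    - [0,0,0.005,0,0,0]
    - [0,0,0.01,0,0,0]
    - [0,0,0.012,0,0,0]
    - [0,0,0.012,0,0,0]
    - [0,0,0.012,0,0,0]

```text
t: 6.65
tool_pos: [0.5459, 0.0557, 0.0381]
orientation: [2.695, 1.615, 0.0]
force: [-2.6, 0.5, 4.9]
opening: 0.064
gripper_force: 15.0
```

Request:
arm_command:
  increments:
    - [0,0,0,0,0,0]
    - [0,0,0,0,0,0]
    - [0,0,0,0,0,0]
    - [0,0,0,0,0,0]
    - [0,0,0,0,0,0]
  fingers: -1

```text
t: 7.28
tool_pos: [0.5458, 0.0557, 0.0376]
orientation: [-2.695, -1.615, 0.0]
force: [0.4, 0.1, -0.1]
opening: 0.0928
gripper_force: 0.0
```

Request:
arm_command:
  increments:
    - [0,0,-0.1,0,0,0]
    - [0,0,-0.3,0,0,0]
    - [0,0,-0.5,0,0,0]
    - [-0.2,0.1,-0.7,0,0,0]
    - [-0.5,0.25,-0.7,0,0,0]

```text
t: 7.9
tool_pos: [0.5455, -0.0519, 0.1825]
orientation: [2.688, 1.617, 0.01]
force: [1.2, 0.1, -0.9]
opening: 0.0928
gripper_force: 0.0
```

Run:
```python
from h import *
c=snap('wrist');cv2.imwrite('pics/w3.png',cv2.resize(c['image'][:,:,::-1],(768,576)))
np.savez('w3.npz',**c)
go([.54,-.28,.18],68)
```

```text
t 7.95 pos [ 0.5438 -0.0598  0.1804] yaw -28.24 F [-0.9 -4.9 -0.5] open 0.0932 grip 0.0
row [-0.9789, 0.5038, 0.0078] [0.0009, 0.0023, -0.5346]
```

View pics/w3.png

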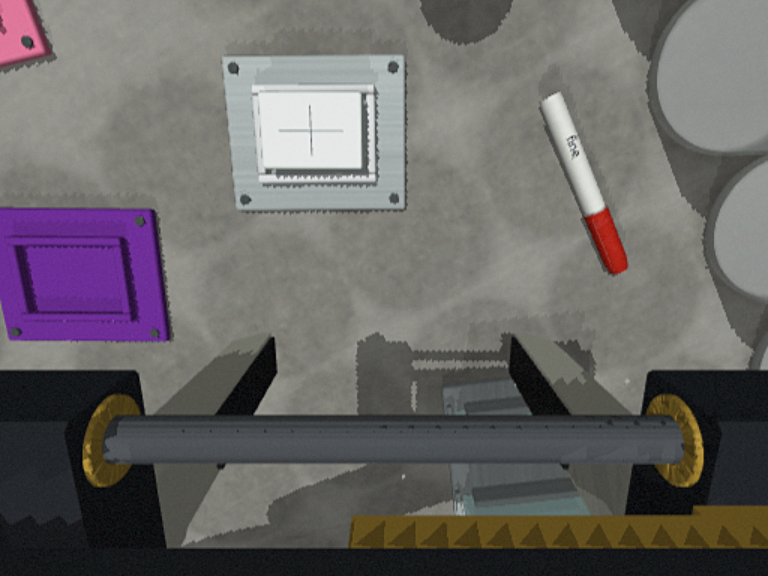

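The block sits square inside the frame, with its cross at (310,130). Next I turn the tool and move to look at the rack.

Request:
arm_command:
  increments:
    - [-0.1,0.17,-0.1,0,0,-0.055]
    - [-0.2,0.35,-0.1,0,0,-0.11]
    - [-0.3,0.52,-0.1,0,0,-0.165]
    - [-0.4,0.7,-0.1,0,0,-0.22]
    - [-0.5,0.87,-0.1,0,0,-0.275]
  fingers: 0

```text
t: 8.57
tool_pos: [0.6496, -0.2227, 0.1971]
orientation: [-1.764, -2.599, 0.0]
force: [0.5, 0.1, 0.4]
opening: 0.0491
gripper_force: 0.0
```

Request:
arm_command:
  increments:
    - [0,0,0,0,0,-0.055]
    - [0,0,0,0,0,-0.11]
    - [0,0,0,0,0,-0.165]
    - [0,0,0,0,0,-0.22]
    - [0,0,0,0,0,-0.26]

```text
t: 9.2
tool_pos: [0.649, -0.2214, 0.1971]
orientation: [-0.588, -3.085, -0.0]
force: [0.6, -0.1, 1.0]
opening: 0.0465
gripper_force: 0.0
```

Run:
```python
from h import *
w=dict(np.load('w3.npz'));print('block',back(w,np.array([(310.5,130)])/1.5,.032))
P=back(w,np.array([(222,56),(406,55),(406,209),(236,210)])/1.5,.008);print('stand',P.mean(0),cv2.minAreaRect(P[:,:2].astype(np.float32)))
c=snap('wrist');cv2.imwrite('pics/w4.png',cv2.resize(c['image'][:,:,::-1],(768,576)))
np.savez('w4.npz',**c)
go([.582,-.2,.15],68)
```

```text
block [[0.5443184  0.05615531 0.032     ]]
stand [0.54418363 0.05417096 0.008     ] ((0.5442107915878296, 0.05420742928981781), (0.09918875247240067, 0.12009845674037933), 62.32721710205078)
t 9.25 pos [ 0.649  -0.2215  0.197 ] yaw 68.75 F [ 0.5 -0.6 -0.4] open 0.0465 grip 0.0
row [0.3508, -0.0213, 0.2354] [0.0, -0.0003, 0.0042]
```

View pics/w4.png

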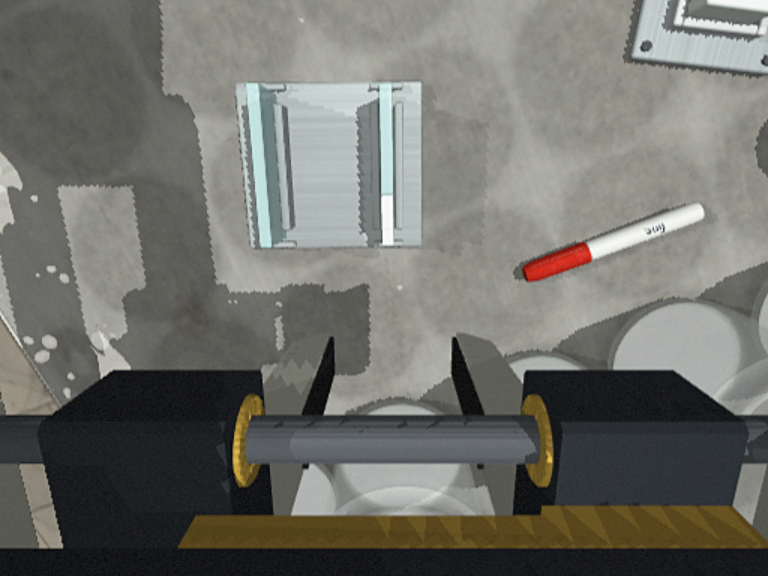

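The notched slide's top edge runs from (386,82) at the clear end to the frost boundary (387,194), with white frosting below it. The blank plate is on the left at x≈255.

Run:
```python
from h import *
w=dict(np.load('w4.npz'))
P=back(w,np.array([(386.5,82.5),(387,193.5)])/1.5,.052);d=P[1]-P[0];L=np.linalg.norm(d);u=d/L
print(P,'len(66mm)',L,'ang',np.degrees(np.arctan2(u[1],u[0])))
t=P.mean(0)+u*(-.006+.017);print('grasp at slide x=-6',t)
go([t[0],t[1],.1],np.degrees(np.arctan2(u[1],u[0]))+90)
```

```text
[[ 0.534175   -0.17920263  0.052     ]
 [ 0.59491363 -0.20312053  0.052     ]] len(66mm) 0.06527823586331298 ang -21.493724795050056
grasp at slide x=-6 [ 0.57477935 -0.19519197  0.052     ]
t 9.25 pos [ 0.649  -0.2215  0.197 ] yaw 68.75 F [ 0.5 -0.6 -0.4] open 0.0465 grip 0.0
row [0.3929, -0.012, 0.4855] [0.0, -0.0003, 0.0013]
```

Request:
arm_command:
  increments:
    - [0.2,-0.006,0,0,0,0.001]
    - [0.393,-0.012,0.1,0,0,0.001]
    - [0.393,-0.012,0.3,0,0,0.001]
    - [0.393,-0.012,0.5,0,0,0.001]
    - [0.393,-0.012,0.5,0,0,0.001]

```text
t: 9.88
tool_pos: [0.5723, -0.1933, 0.0936]
orientation: [-0.601, -3.076, -0.003]
force: [-0.9, 0.1, -1.1]
opening: 0.0465
gripper_force: 0.0
```

Request:
arm_command:
  increments:
    - [0,0,0.08,0,0,0]
    - [0,0,0.17,0,0,0]
    - [0,0,0.24,0,0,0]
    - [0,0,0.24,0,0,0]
    - [0,0,0.24,0,0,0]

```text
t: 10.5
tool_pos: [0.5755, -0.1948, 0.05]
orientation: [0.6, 3.083, -0.0]
force: [-0.4, -0.5, -0.5]
opening: 0.0462
gripper_force: 0.0
```

Run:
```python
from h import *
go([.5748,-.1952,.048],68.5)
c=snap('wrist');cv2.imwrite('pics/w5.png',cv2.resize(c['image'][:,:,::-1],(768,576)))
```

```text
t 10.5 pos [ 0.5755 -0.1948  0.05  ] yaw 67.98 F [-0.4 -0.5 -0.5] open 0.0462 grip 0.0
row [0.0027, -0.0033, 0.0099] [0.0, 0.0001, -0.0029]
```

View pics/w5.png

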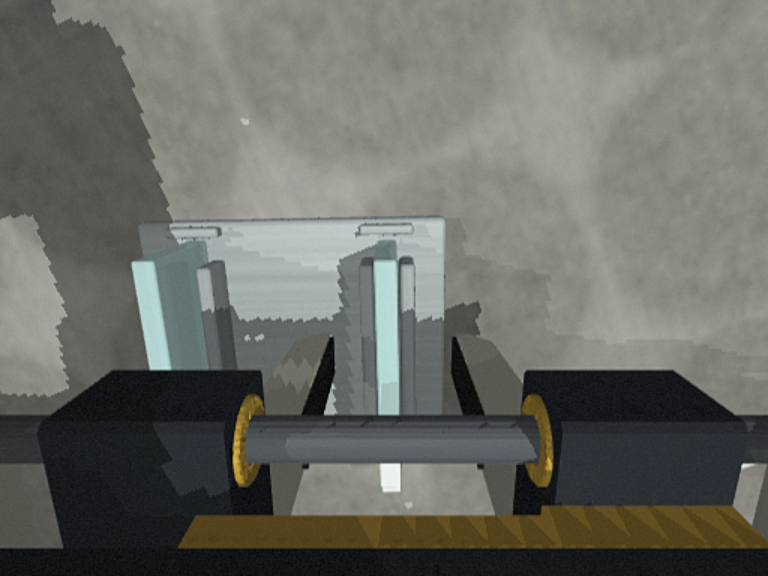

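The slide (x≈388) is centred between the fingers (333 and 452), so I close on it.

Request:
arm_command:
  increments:
    - [0,0,0.007,0,0,-0.003]
    - [0,0,0.007,0,0,-0.003]
    - [0,0,0.007,0,0,-0.003]
    - [0,0,0.007,0,0,-0.003]
    - [0,0,0.007,0,0,-0.003]
  fingers: 1
  force: 25

```text
t: 11.18
tool_pos: [0.575, -0.1954, 0.0481]
orientation: [-0.585, -3.086, 0.002]
force: [-1.3, -3.7, -0.2]
opening: 0.008
gripper_force: 25.0
```

Request:
arm_command:
  increments:
    - [0,0,0,0,0,0]
    - [0,0,-0.05,0,0,0]
    - [0,0,-0.1,0,0,0]
    - [0,0,-0.2,0,0,0]
    - [0,0,-0.3,0,0,0]

```text
t: 11.8
tool_pos: [0.5759, -0.1943, 0.1103]
orientation: [0.585, 3.085, 0.001]
force: [0.4, 1.0, -1.0]
opening: 0.0077
gripper_force: 25.0
```

Run:
```python
from h import *
go([.60,-.15,.22],5)
```

```text
t 11.8 pos [ 0.5759 -0.1943  0.1103] yaw 68.54 F [ 0.4  1.  -1. ] open 0.0077 grip 24.98464822769165
row [-0.0319, 0.2507, -0.5485] [0.0004, 0.0002, 0.353]
```

Request:
arm_command:
  increments:
    - [0,0,-0.15,0,0,0.05]
    - [0,0,-0.35,0,0,0.1]
    - [0,0,-0.55,0,0,0.155]
    - [0,0,-0.65,0,0,0.21]
    - [0,0,-0.65,0,0,0.265]

```text
t: 12.42
tool_pos: [0.577, -0.1949, 0.2433]
orientation: [1.786, 2.576, 0.003]
force: [-0.0, -0.1, -1.7]
opening: 0.0075
gripper_force: 25.0
```

```bash
cat > f.py <<'E'
from h import *
Q=pose(10,55);L=np.array([.544,.055,.18])
T=L-Q.apply([-.039,.004,.018]);print('TCP',T,'slide y',Q.as_matrix()[:,1])
go([T[0],T[1],.24],10,0);go(T,10,55)
S=R.from_rotvec(read_state()['orientation']);print('label now',read_state()['tool_pos']+S.apply([-.039,.004,.018]),'slide y z',S.as_matrix()[2,1],read_state()['q'])
E
python3 f.py
```

```text
TCP [0.52044754 0.0904487  0.18704777] slide y [0.56486252 0.0996005  0.81915204]
t 12.425 pos [ 0.577  -0.1949  0.2433] yaw 20.52 F [-0.  -0.1 -1.7] open 0.0075 grip 24.98102992773056
row [1.4353, 0.2354, 0.0116] [0.0018, 0.0012, 0.0585]
t 12.425 pos [ 0.577  -0.1949  0.2433] yaw 20.52 F [-0.  -0.1 -1.7] open 0.0075 grip 24.98102992773056
row [1.4365, 0.234, 0.2763] [-0.3029, -0.0269, 0.0545]
label now [ 0.59452663 -0.23005372  0.22549455] slide y z 0.00529593259735301 [-4.10248622e-01  1.45611112e-01  1.46093630e+00  5.71933290e-04
  1.52823167e+00 -7.68487797e-01]
```

Request:
arm_command:
  increments:
    - [0.19,0.03,0,0,0,0.03]
    - [0.4,0.06,0,0,0,0.058]
    - [0.6,0.1,0,0,0,0.058]
    - [0.8,0.13,0,0,0,0.058]
    - [0.95,0.155,0,0,0,0.058]

```text
t: 13.05
tool_pos: [0.5366, -0.0041, 0.2401]
orientation: [2.009, 2.413, 0.003]
force: [0.5, 0.2, -0.9]
opening: 0.0075
gripper_force: 25.0
```

```bash
python3 f.py
```

```text
TCP [0.52044754 0.0904487  0.18704777] slide y [0.56486252 0.0996005  0.81915204]
t 13.05 pos [ 0.5366 -0.0041  0.2401] yaw 10.45 F [ 0.5  0.2 -0.9] open 0.0075 grip 24.984233379364014
row [0.4796, 0.0065, 0.0007] [0.0007, -0.0, 0.0025]
t 13.05 pos [ 0.5366 -0.0041  0.2401] yaw 10.45 F [ 0.5  0.2 -0.9] open 0.0075 grip 24.984233379364014
row [0.4795, 0.0059, 0.2654] [-0.3048, -0.0012, 0.0023]
label now [ 0.54761424 -0.04173083  0.22212155] slide y z 0.002236603888065851 [-1.03735021e-01 -4.45988420e-02  1.66335369e+00  7.56930120e-04
  1.52072883e+00 -2.86108181e-01]
```

Now the tilt: stay high first, then lower.

Request:
arm_command:
  increments:
    - [0.16,0,0,-0.05,0,0]
    - [0.32,0,0,-0.105,0,0]
    - [0.47,0,0,-0.16,0,0]
    - [0.47,0,0,-0.215,0,0]
    - [0.47,0,0,-0.27,0,0]

```text
t: 13.68
tool_pos: [0.5309, 0.089, 0.2337]
orientation: [1.574, 1.892, 0.86]
force: [13.4, 16.5, 27.0]
opening: 0.0076
gripper_force: 25.0
```

```bash
python3 f.py
```

```text
TCP [0.52044754 0.0904487  0.18704777] slide y [0.56486252 0.0996005  0.81915204]
t 13.675 pos [0.5309 0.089  0.2337] yaw 10.45 F [13.4 16.5 27. ] open 0.0076 grip 24.98555839061737
row [0.0166, -0.0093, -0.0587] [0.2714, -0.0014, 0.0025]
t 13.675 pos [0.5309 0.089  0.2337] yaw 10.45 F [13.4 16.5 27. ] open 0.0076 grip 24.98555839061737
row [0.0164, -0.2087, 0.1155] [-0.0341, -0.0023, 0.0015]
label now [0.5539535  0.05363165 0.22481888] slide y z 0.7531065763762725 [-0.04355307 -0.89376833  2.49733636  0.26170527  0.71528729 -0.34962556]
```

The joints are near their limits (q2 at -0.89, q3 at 2.5) because the arm is too folded. I'll back off the tilt and use a more sideways yaw.

Request:
arm_command:
  increments:
    - [0,0.05,0,0.05,0,0]
    - [0,0.1,0,0.1,0,0]
    - [0,0.1,0,0.15,0,0]
    - [0,0.1,0,0.15,0,0]
    - [0,0.1,0,0.15,0,0]

```text
t: 14.3
tool_pos: [0.5426, 0.0906, 0.2467]
orientation: [1.837, 2.206, 0.422]
force: [0.4, -0.1, -0.5]
opening: 0.0078
gripper_force: 25.0
```

```bash
cat > f.py <<'E'
from h import *
import sys
yaw,tilt,z=map(float,sys.argv[1:4])
Q=pose(yaw,tilt);L=np.array([.544,.055,z])
T=L-Q.apply([-.039,.004,.018]);print('TCP',T,'slide y',Q.as_matrix()[:,1])
go(T,yaw,tilt)
s=read_state();S=R.from_rotvec(s['orientation']);print('label now',s['tool_pos']+S.apply([-.039,.004,.018]),'slide yz',S.as_matrix()[2,1],np.round(s['q'],3),'tau',np.round(s['joint_torque'],1))
E
python3 f.py 60 25 .19
python3 - <<'E'
from h import *
snap('side','s6.png')
E
```

```text
TCP [0.50460883 0.06477249 0.20462307] slide y [0.45315389 0.78488557 0.42261826]
t 14.3 pos [0.5426 0.0906 0.2467] yaw 10.42 F [ 0.4 -0.1 -0.5] open 0.0078 grip 24.999260008335114
row [-0.0928, -0.2727, 0.118] [-0.0174, 0.1088, -0.253]
label now [0.55980355 0.05414842 0.23139346] slide yz 0.3686201172623198 [ 0.037 -0.378  1.984  0.059  1.162 -0.158] tau [  0.  -31.8 -54.    0.4  -2.6   0. ]
```

View pics/s6.png

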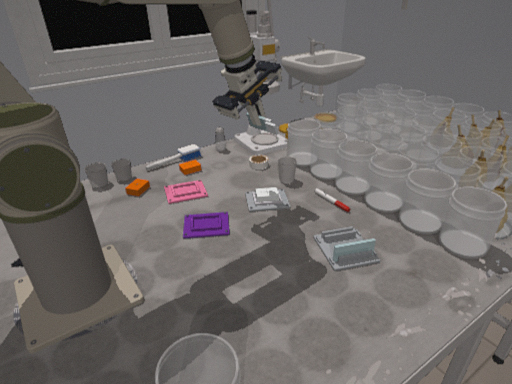

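The side view shows the slide held above the stand with everything undisturbed. Next I yaw to 60°.

Request:
arm_command:
  increments:
    - [-0.02,-0.05,0.02,-0.0035,0.0218,-0.0506]
    - [-0.04,-0.11,0.05,-0.007,0.0435,-0.1012]
    - [-0.06,-0.16,0.07,-0.0104,0.0653,-0.1518]
    - [-0.08,-0.22,0.1,-0.0139,0.087,-0.2024]
    - [-0.093,-0.27,0.118,-0.0174,0.1088,-0.253]

```text
t: 14.98
tool_pos: [0.5042, 0.0642, 0.2052]
orientation: [0.76, 2.862, 0.634]
force: [-0.1, 0.2, -0.3]
opening: 0.0083
gripper_force: 25.0
```

```bash
python3 f.py 60 52 .18
```

```text
TCP [0.50190159 0.06008341 0.18792986] slide y [0.30783074 0.53317848 0.78801075]
t 14.975 pos [0.5042 0.0642 0.2052] yaw 60.28 F [-0.1  0.2 -0.3] open 0.0083 grip 24.999891221523285
row [-0.0001, -0.0578, 0.0683] [-0.1499, -0.0001, 0.0015]
label now [0.54363337 0.05455135 0.19067242] slide yz 0.4227589799028009 [-0.274 -0.298  2.014  0.435  1.334 -1.409] tau [  1.8 -36.8 -48.5   2.5  -1.4   3.5]
```

Request:
arm_command:
  increments:
    - [0,-0.01,0.01,-0.03,0,0]
    - [0,-0.02,0.02,-0.06,0,0]
    - [0,-0.03,0.03,-0.08,0,0]
    - [0,-0.03,0.03,-0.08,0,0]
    - [0,-0.03,0.03,-0.08,0,0]

```text
t: 15.6
tool_pos: [0.5039, 0.0618, 0.1976]
orientation: [0.728, 2.709, 0.965]
force: [0.4, 0.7, -0.4]
opening: 0.0077
gripper_force: 25.0
```

```bash
python3 f.py 60 52 .18
```

```text
TCP [0.50190159 0.06008341 0.18792986] slide y [0.30783074 0.53317848 0.78801075]
t 15.6 pos [0.5039 0.0618 0.1976] yaw 59.96 F [ 0.4  0.7 -0.4] open 0.0077 grip 24.99943882226944
row [0.0042, -0.0404, 0.0298] [-0.071, 0.0005, -0.0001]
label now [0.54487567 0.05480052 0.18626852] slide yz 0.6323320411295138 [-0.456 -0.31   2.126  0.705  1.338 -1.676] tau [ -0.5 -31.2 -46.6   4.4   0.5   0. ]
```

Plenty of margin in the joints, so I finish the tilt.

Request:
arm_command:
  increments:
    - [0,-0.015,0.01,-0.025,0,0]
    - [0.004,-0.03,0.02,-0.05,0,0]
    - [0.004,-0.04,0.03,-0.071,0,0]
    - [0.004,-0.04,0.03,-0.071,0,0]
    - [0.004,-0.04,0.03,-0.071,0,0]

```text
t: 16.23
tool_pos: [0.5024, 0.0603, 0.1879]
orientation: [0.683, 2.547, 1.241]
force: [0.3, 0.2, -0.9]
opening: 0.0077
gripper_force: 25.0
```

Request:
arm_command:
  increments:
    - [0,0,0,0,0,0]
    - [0,0,0,0,0,0]
    - [0,0,0,0,0,0]
    - [0,0,0,0,0,0]
    - [0,0,0,0,0,0]

```text
t: 16.85
tool_pos: [0.502, 0.0603, 0.1872]
orientation: [0.684, 2.546, 1.244]
force: [1.2, -0.3, -1.7]
opening: 0.0081
gripper_force: 25.0
```

```bash
python3 f.py 60 52 .18
python3 - <<'E'
from h import *
a=snap('scene')['image'][120:300,120:320];b=snap('side')['image'][60:240,160:360]
cv2.imwrite('pics/fin.png',cv2.resize(np.hstack([a,b])[:,:,::-1],None,fx=2,fy=2,interpolation=cv2.INTER_CUBIC))
E
```

```text
TCP [0.50190159 0.06008341 0.18792986] slide y [0.30783074 0.53317848 0.78801075]
t 16.85 pos [0.502  0.0603 0.1872] yaw 59.85 F [ 1.2 -0.3 -1.7] open 0.0081 grip 24.999410212039948
row [-0.0002, 0.0023, -0.0032] [0.0003, -0.0002, -0.0005]
label now [0.54406085 0.05520353 0.17920025] slide yz 0.788633396654699 [-0.6   -0.233  2.198  0.926  1.39  -1.929] tau [  0.  -31.5 -43.6   5.3   2.1   0.1]
```

View pics/fin.png

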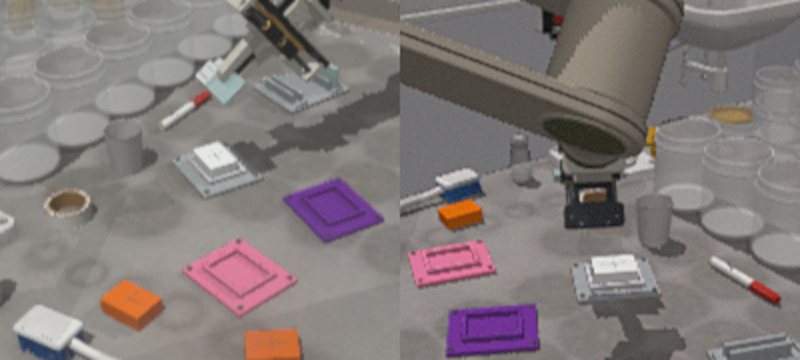

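The left half shows the slide held in the air, frosted and notched end at about (210,72), face up. The block is seated at (215,157) and the cup, marker and tape have not moved.

```bash
python3 -c "
from plant import *
print(close_job())"
```

```text
the job is handed in; nothing more can be done
None
```

The job is handed in at about 17 s, but the verdict wasn't shown: the block is seated and released in the pocket, and the slide is held still by its clear part, frosted end about 15 cm above the block, label up at a 38° slant; one doubt is that an earlier tilt read joint 2 at -0.894 against its -0.89 limit (with a brief 34 N force reading) before I backed off.

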